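# Slide the key-hook carriage onto its dovetail rail and clamp it

## Task

Take the dark key-hook carriage from the cherry tray, slide it brass-hook end first onto the dovetail rail from the rail's open end until it is fully home against the steel stop, without ramming the stop. Then turn the red wing knob on its side clockwise until the clamp bites and the carriage is held firmly, hand-tight but not forced, and let go. Leave the other things on the tray where they are.

Things in the scene. Friction and masses are not known exactly. Their poses are not given: they have to be found in the camera images.
- rail: Cherry plinth carrying an aluminium dovetail rail, fixed. Origin: centre of the plinth's underside; z up; x is the sliding direction, open end to stop. Plinth 180 x 100 x 12 mm (x, y, z). Rail on its centre line: tapered nose x -12 to +4 mm, straight +4 to +68; head 36 mm wide, top 27 mm above the work surface, 45 degree undercut flanks, foot 24 mm wide.
- rail_mouth (a point): Tip of the rail's tapered nose (26 mm wide here) at plinth-top height, 12 mm above the work surface, 12 mm back of the rail's origin; axes as the rail. Behind it (-x) lies the landing, 78 mm of bare flat plinth: a carriage set down on it stands at just the height to slide on.
- rail_stop: Dark steel stop block closing the rail's far end, fixed. Origin: middle of its face towards the open end, at plinth-top height (68 mm along the rail's x); 12 mm thick, 60 mm wide, 22 mm high; axes as the rail.
- carriage_grip (a point): Middle of the carriage's aluminium grip fin, 46 mm above the carriage's underside. Axes: x forward (end with the small brass hook, first onto the rail), y left (knob's side), z up. Fin 44 mm long (x), 14 thick (y), from 24 (deck top) to 60 mm above the underside. Hook reaches 11 mm beyond the front end, passing over the stop.
- carriage_nose (a point): Carriage (0.32 kg, dark deck 56 mm long, open jaws below): point on its front end face, on the channel's centre line, 12 mm above the underside; 28 mm ahead of, 19 left of, 34 below the fin's middle; axes as the fin's. Deck reaches 26 mm right, 44 left of this line. Play on the rail 1.1 mm each side. Fully home it touches the stop's face, 24 mm above the work surface.
- clamp_knob: Red wing knob on an upright axis, 47 mm left of the fin's middle. Origin: on the axis, 54 mm above the carriage's underside, at grip height; z up. Wing: bar 38 mm long, 10 thick, from 32 to 66 mm above the underside, lying 0.45 rad counterclockwise from this frame's x. At the start the frame is 0 to 0.15 rad clockwise of the carriage's (white dot ahead, left). Range 2.2 rad.
- knob_axis (a point): Foot of the knob's axis at the deck top. Turning clockwise is easy (0.06 N m) until the cam bites the rail's side, drawing the carriage sideways through its play; then torque climbs about 0.012 N m per N of clamp force: 0.25 to 0.4 N m is properly tight, over 0.5 too much. Worn splines: the bite comes at 0.5 to 1.6 rad on the knob frame's angle to the carriage, only felt. On release it eases a little, then stays.
- coin_box: Round aluminium coin box with screw lid, 59 mm across, 46 mm high; origin at the centre of its underside. Leave alone.
- smart_key: White plastic smart key, 62 x 34 x 12 mm, lying flat; origin at the centre of its underside. Leave alone.
- key_cover: Red silicone key cover, an open shell 66 x 38 x 14 mm; origin at the centre of its underside. Leave alone.
- frog: Green glazed ceramic frog, about 55 mm long, 50 mm high; origin at the centre of its underside. Leave alone.
- tray: Fixed cherry wood tray, 240 x 320 mm (x, y), floor 6 mm thick, rim 18 mm high; origin at the centre of its underside. Carriage and bystanders stand on its floor.
Things that resemble listed ones, but are neither listed nor needed, are in the scene too. What is shaped like the part that bears carriage_grip but pink is not meant.

How it is judged:
By the outcome, as a careful person would: the job done as asked, in the order asked, and still so for the second after the job is handed in, with the robot touching nothing.
It also fails if it takes over 72 s, if anything falls off the work surface, if the arm or the gripper's body presses on something with over 40 N, if the wrist force passes 120 N, or if a joint passes its speed limit or range.

## Robot

A 6-joint arm with a two-finger parallel gripper is mounted at the origin on the work surface. World frame = base frame: x ahead of the robot, y to its left, z up, the work surface at z = 0. Lengths are in mm, angles in rad, forces in N, time in s.
With the tool pointing down it reaches from about 325 to 850 mm from the base axis. Payload 4.4 kg.
Tool frame: the origin (TCP) lies at the very end of the fingers, on their centre line; the grasp point (between the pads) lies 19 mm behind it (ctrl.grip_depth is the distance from the TCP to the grasp point, in mm); x points along the fingers, y is the direction in which the jaws open and shut, and the axes are right-handed (so a half turn about x gives the same grasp; the last joint's range is limited). The gripper opens to 94 mm and grips with 3 to 60 N. Pads are 16 mm wide; open, the fingers measure 119 mm over their backs; the gripper's body (75 mm by 177 mm) begins 78 mm behind the grasp point.
Start: joints at [-1.325, 0.207, 1.542, -0, 1.393, -0.15], TCP at [221.677, -530.553, 205.447] pointing down, gripper open.
Joint ranges: [-2.73, 2.73], [-0.86, 2.22], [0.23, 2.46], [-1.11, 4.25], [0.08, 2.63], [-2.82, 2.82]. Speed limits (rad/s): [2.79, 2.79, 3.14, 3.14, 3.14, 3.14].

## Interface

Orientations are given as a 3x3 rotation matrix whose columns are the frame's x, y, z axes.
In Python, from rig import ctrl, effector, monitor, grab_frame, get_calibration, job, boxes_of, silhouettes gives the robot as it stands. Calls block until the motion is done:
- ctrl.move_pose(position, orientation): joint-space move of the TCP to a pose.
- ctrl.move_l(position, rot=None, speed=150, max_force=None): straight line of the TCP; rot=None keeps the orientation; speed is the mean speed in mm/s. With max_force (N) it stops when the force on the tool has changed by that much, and returns True; else False.
- ctrl.goto_joints(angles): joint-space move.
- effector.move_gripper(opening, squeeze=None): finger opening in mm; squeeze is the grip in N (None keeps the last); returns when the fingers have stopped.
- ctrl.hold(seconds).
- ctrl.solve_ik(position, orientation): joint angles nearest the present ones, or None.
- monitor.observe(): the state.
- grab_frame(name): name is "scene" or "top"; returns the picture (420x560x3 uint8, red, green, blue); there is no depth.
- get_calibration(name): a dict with "camera_matrix" (3x3 intrinsics, pixels), "k1" (the pictures are not rectified: a ray, as slopes to the right and down, at radius r is drawn at 1 + k1 r^2 times it, then the intrinsics apply), "origin" and "rotation" of the camera in the world. Camera axes: x right, y down, z forward; pixel columns grow to the right and rows downward; lengths in mm; the calibration is good to about 2 mm. A picture is of the moment at which its call begins. get_calibration takes no time and is no camera call.
A pose or a line that the arm cannot do raises ctrl.PlanningError and nothing moves.
- job.finish_job(): hands the job in, once; it reports no verdict.
Trained networks look in the newest picture that a camera, given by its name, has taken for a name from the list of things; names that differ only in an ending like _2 or _b are one class to them, and where a whole thing is asked for, a point or a joint stands for the part that bears it (a point fixed in the world has none). Each returns a list of dicts, best first, with "p" (0 to 1); they miss things now and then, are a little off and sometimes report something else, mostly with a low value. They report only what shows in the picture. A call takes as long as a camera call. They do not tell look-alikes from the thing itself.
- boxes_of(camera, thing): "at" ([x, y, z] in mm, in world coordinates, good to about 4 mm: the middle of the surface that is visible of it).
- silhouettes(camera, thing): "mask" (420x560 bool, what is visible of it).
The state is a dict: "time": time; "joint_positions": joint angles; "joint_vel": joint speeds; "joint_efforts": joint torques, N m; "tcp_pos": TCP position; "orientation": TCP orientation; "contact_force": force on the tool from outside, world axes, zero at the start; "torque": the same for the moment, N m; "finger_gap": finger opening in mm.
Only numpy, scipy, OpenCV 4.12 (cv2) and the standard library are available. Lean on these libraries where they do the work, as an engineer would, in place of code of your own. Each camera call takes 0.05 s, during which the arm holds its last target. There are 200 camera calls.

## Working session

There is one attempt and no reset: what is moved stays moved. The work goes in short steps, each a Python script; the robot and the scene stay as the last script left them, time stands still between calls to the robot, and variables do not carry over. Pictures are saved under pics/ and viewed, about 8 in all and at most 12, crops included, and the job is handed in when it is done.

```bash
ls; mkdir -p pics
python3 - <<'E'
from rig import *
import cv2, numpy as np
for c in ["top","scene"]:
    f=grab_frame(c); cv2.imwrite(f"pics/{c}0.png",f[:,:,::-1])
    k=get_calibration(c); print(c,k)
    for t in ["rail","rail_mouth","rail_stop","carriage_grip","carriage_nose","clamp_knob","tray","coin_box","frog"]:
        try: print(t,[(np.round(b["at"]).tolist(),round(b["p"],2)) for b in boxes_of(c,t)])
        except Exception as e: print(t,e)
print(monitor.observe())
E
```

```text
pics
top {'camera_matrix': array([[471.66256344,   0.        , 272.98047347],
       [  0.        , 471.66256344, 210.10960222],
       [  0.        ,   0.        ,   1.        ]]), 'k1': -0.1581076210539218, 'origin': array([439.93741884,  34.25867592, 979.00946895]), 'rotation': array([[ 0.00961606, -0.99908073,  0.04177582],
       [-0.99988239, -0.01010615, -0.011536  ],
       [ 0.01194759, -0.04165998, -0.99906041]])}
rail [([527.0, -224.0, 10.0], 0.75), ([602.0, -223.0, 37.0], 0.21)]
rail_mouth [([524.0, -223.0, 11.0], 0.65)]
rail_stop [([602.0, -221.0, 34.0], 0.71)]
carriage_grip [([319.0, 172.0, 28.0], 0.72), ([528.0, 136.0, 27.0], 0.62)]
carriage_nose [([322.0, 173.0, 24.0], 0.77), ([526.0, 134.0, 30.0], 0.71)]
clamp_knob [([337.0, 152.0, 61.0], 0.65), ([590.0, 315.0, 16.0], 0.56)]
tray []
coin_box [([455.0, 242.0, 51.0], 0.64)]
frog [([595.0, 233.0, 46.0], 0.68)]
scene {'camera_matrix': array([[501.26022304,   0.        , 274.22781626],
       [  0.        , 501.26022304, 203.96828638],
       [  0.        ,   0.        ,   1.        ]]), 'k1': -0.023616604087064997, 'orig
[... 863 characters left out ...]
.50478576e-01]), 'joint_vel': array([-2.44328307e-04,  8.29510529e-04,  2.20913586e-03, -1.08952642e-03,
       -1.67489742e-04, -8.59294185e-05]), 'joint_efforts': array([ 2.20844868e-04, -3.70887959e+01, -2.81767595e+01,  7.00018834e-02,
        2.73397233e-02, -8.31696525e-07]), 'tcp_pos': array([ 221.65504165, -530.55983117,  205.47071959]), 'orientation': array([[ 2.00340981e-06,  3.85490278e-01, -9.22711897e-01],
       [-3.51448632e-05, -9.22711897e-01, -3.85490278e-01],
       [-9.99999999e-01,  3.32008784e-05,  1.16994330e-05]]), 'contact_force': array([-0.33519777,  0.05622977,  0.24318519]), 'torque': array([ 0.0269369 , -0.00176149, -0.01758891]), 'finger_gap': 93.90271374126296}
```

View pics/top0.png

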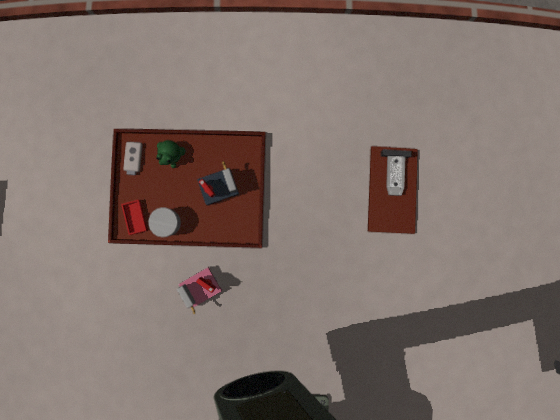

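View pics/scene0.png

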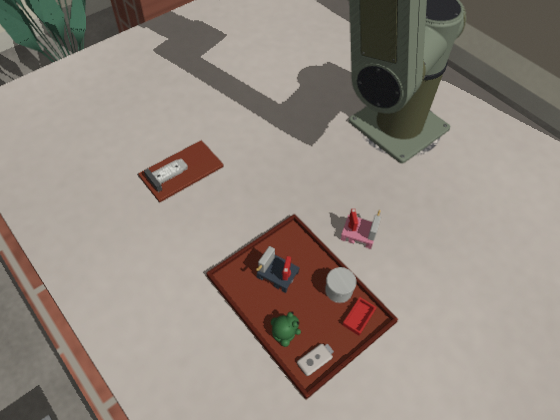

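Top view: the dark carriage is at about (218,187), hook up (roughly world +x), fin at (229,180) and knob at (207,187). The pink look-alike sits off the tray at (200,290). The rail is at (396,175) with the stop at its far (+x) end. Next I'll fit models to the masks.

```bash
cat > h.py <<'E'
from rig import *
import cv2, numpy as np
from scipy.optimize import minimize
CAR=[((-28,28),(-7,63),(0,24)),((-22,22),(-7,7),(24,60))]   # x,y about the fin, z above underside
RAIL=[((-90,90),(-50,50),(0,12)),((68,80),(-30,30),(12,34))]
def rz(a): return np.array([[np.cos(a),-np.sin(a),0],[np.sin(a),np.cos(a),0],[0,0,1]])
def project(c,P):
    k=get_calibration(c); q=(np.atleast_2d(P)-k["origin"])@k["rotation"]; s=q[:,:2]/q[:,2:]
    s=s*(1+k["k1"]*(s**2).sum(1,keepdims=True)); K=k["camera_matrix"]
    return s*[K[0,0],K[1,1]]+K[:2,2]
def corners(b): return np.array([[x,y,z] for x in b[0] for y in b[1] for z in b[2]],float)
def render(c,boxes,p,z0,S=4):
    m=np.zeros((420*S,560*S),np.uint8)
    for b in boxes:
        q=project(c,corners(b)@rz(p[2]).T+[p[0],p[1],z0])
        cv2.fillConvexPoly(m,cv2.convexHull(np.round((q+.5)*S*16-8).astype(np.int32)),1,shift=4)
    return cv2.resize(m.astype(np.float32),(560,420),interpolation=cv2.INTER_AREA)
def fit(masks,boxes,p0,z0):
    def cost(p):
        t=0
        for c,m in masks.items():
            r=render(c,boxes,p,z0); t+=1-np.minimum(r,m).sum()/np.maximum(r,m).sum()
        return t/len(masks)
    s=np.array([[0,0,0],[8,0,0],[0,8,0],[0,0,.15]])+p0
    r=minimize(cost,p0,method="Nelder-Mead",options=dict(initial_simplex=s,xatol=.02,fatol=1e-5))
    return r.x,r.fun
def outline(img,c,boxes,p,z0,col=(0,255,255),x0=0,y0=0,f=1):
    for b in boxes:
        q=corners(b)@rz(p[2]).T+[p[0],p[1],z0]; u=((project(c,q)-[x0,y0]+.5)*f).astype(int)
        for i in range(8):
            for j in (1,2,4):
                if not i&j: cv2.line(img,tuple(map(int,u[i])),tuple(map(int,u[i|j])),col,1)
def zoom(c,img,ctr,w,h,f):
    x0,y0=int(ctr[0]-w/2),int(ctr[1]-h/2)
    return cv2.resize(img[y0:y0+h,x0:x0+w,::-1],None,fx=f,fy=f,interpolation=cv2.INTER_CUBIC),x0,y0
E
python3 - <<'E'
from h import *
M={"car":{}, "rail":{}}; F={}
for c in ["top","scene"]:
    F[c]=grab_frame(c)
    hsv=cv2.cvtColor(F[c],cv2.COLOR_RGB2HSV)
    for n,t,ref in [("car","carriage_grip",[530,140,30]),("rail","rail",[530,-222,10])]:
        u=project(c,ref)[0]
        for s in silhouettes(c,t):
            ys,xs=np.nonzero(s["mask"]); d=np.hypot(xs.mean()-u[0],ys.mean()-u[1])
            print(c,n,round(s["p"],2),len(xs),xs.mean().round(),ys.mean().round(),d.round())
            if d<25 and c not in M[n]: M[n][c]=s["mask"].astype(np.float32)
tiles=[]
for n,B,p0,z0,ref in [("car",CAR,[522,128,0.2],6,[525,150,30]),("rail",RAIL,[531,-222,0],0,[531,-222,10])]:
    print(n,*[(c,fit({c:m},B,p0,z0)) for c,m in M[n].items()])
    p,_=fit(M[n],B,p0,z0); print(n,"both",p)
    for c in ["top","scene"]:
        im,x0,y0=zoom(c,F[c],project(c,ref)[0],98,74,4)
        outline(im,c,B,p,z0,x0=x0,y0=y0,f=4)
        if c in M[n]:
            mm=cv2.resize(M[n][c][y0:y0+74,x0:x0+98],None,fx=4,fy=4,interpolation=0).astype(np.uint8)
            cv2.drawContours(im,cv2.findContours(mm,0,2)[0],-1,(0,255,0),1)
        tiles.append(im)
cv2.imwrite("pics/fit1.png",np.vstack([np.hstack(tiles[:2]),np.hstack(tiles[2:])]))
E
```

```text
top car 0.95 1114 199.0 289.0 105.0
top car 0.58 1015 218.0 186.0 3.0
top rail 0.96 4093 392.0 189.0 2.0
scene car 0.84 844 360.0 229.0 92.0
scene car 0.82 1097 277.0 269.0 2.0
scene rail 0.85 2546 181.0 170.0 0.0
car ('top', (array([5.37001040e+02, 1.09559214e+02, 3.29220697e-01]), np.float64(0.07328200340270996))) ('scene', (array([5.37548995e+02, 1.08726424e+02, 3.85616714e-01]), np.float64(0.11932373046875)))
car both [5.37861241e+02 1.09834721e+02 3.59725742e-01]
rail ('top', (array([ 5.27162372e+02, -2.27171393e+02, -5.32187528e-02]), np.float64(0.029877066612243652))) ('scene', (array([ 5.26927454e+02, -2.27049157e+02, -3.65591630e-02]), np.float64(0.06563663482666016)))
rail both [ 5.26952220e+02 -2.27148780e+02 -4.54133596e-02]
```

View pics/fit1.png

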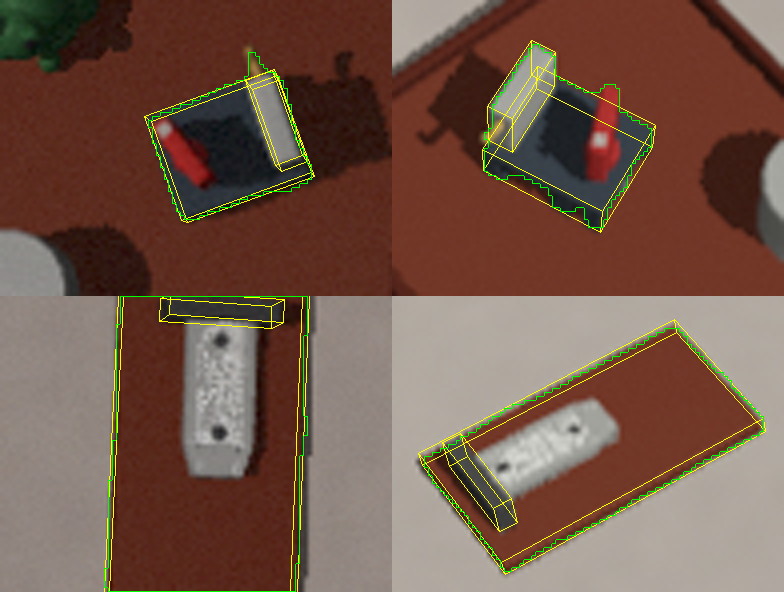

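The fits agree in both views (carriage yaw about 0.34, rail yaw about -0.05). Now the grasp.

```bash
cat >> h.py <<'E'
def Rt(a,flip): 
    s=-1 if flip else 1; r=rz(a)
    return np.column_stack([[0,0,-1],s*r[:,1],s*r[:,0]])
def st(*n):
    o=monitor.observe(); print("t",round(o["time"],2),"tcp",o["tcp_pos"].round(1),"F",o["contact_force"].round(1),"T",o["torque"].round(3),"gap",round(o["finger_gap"],1),*n); return o
E
python3 - <<'E'
from h import *
x,y,a=537.4,109.5,0.34
for fl in (0,1):
    for p,aa in (([x,y,150],a),([470,-224,150],-.05)):
        print(fl,ctrl.solve_ik(np.array(p,float),Rt(aa,fl)).round(2))
fl=min((0,1),key=lambda f:abs(ctrl.solve_ik(np.array([x,y,150.]),Rt(a,f))[5])); print("flip",fl)
R=Rt(a,fl)
effector.move_gripper(30)
ctrl.move_pose([x,y,150],R); st()
print(ctrl.move_l([x,y,36],speed=90,max_force=6)); st()
effector.move_gripper(8,squeeze=35); o=st()
g=o["orientation"]; print(g.round(3))
f=grab_frame("scene"); im,_,_=zoom("scene",f,project("scene",[x,y,60])[0],160,130,4); cv2.imwrite("pics/grasp.png",im)
E
```

```text
0 [ 0.04  0.2   1.67 -0.    1.27 -1.87]
0 [-0.61  0.15  1.73 -0.    1.26 -2.13]
1 [ 0.04  0.2   1.67 -0.    1.27  1.27]
1 [-0.61  0.15  1.73 -0.    1.26  1.01]
flip 1
t 4.91 tcp [537.7 108.7 150.1] F [1.  0.1 0.9] T [-0.036 -0.     0.032] gap 30.6
False
t 6.33 tcp [538.1 109.5  36.7] F [0.5 0.1 0.3] T [-0.018  0.03  -0.01 ] gap 29.9
t 6.72 tcp [537.7 109.7  36.4] F [-0.5  0.9  2.8] T [ 0.098  0.133 -0.031] gap 13.9
[[ 0.001  0.333 -0.943]
 [ 0.    -0.943 -0.333]
 [-1.    -0.    -0.001]]
```

View pics/grasp.png

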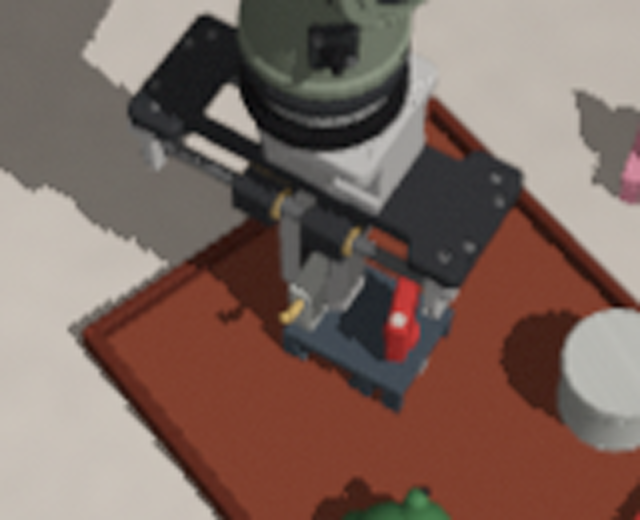

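The fin is held (gap 13.9 mm) and the knob is clear of the fingers. Next I'll carry it to the landing and check alignment there.

```bash
cat >> h.py <<'E'
RP=np.array([527.1,-227.1,0.]); RA=-0.048
def onrail(x,y,z): return RP+rz(RA)@np.array([x,y,z],float)
E
python3 - <<'E'
from h import *
R=Rt(.34,1); R2=Rt(RA,1)
effector.move_gripper(8,squeeze=45)
ctrl.move_l([537.4,109.5,120],speed=120); st("lift")
ctrl.move_pose(onrail(-49,-19,110),R2); st()
ctrl.move_l(onrail(-49,-19,52),R2,speed=90); st()
print(ctrl.move_l(onrail(-49,-19,40),R2,speed=12,max_force=4)); st("down")
tl=[]
for c in ["top","scene"]:
    f=grab_frame(c); im,x0,y0=zoom(c,f,project(c,onrail(-20,0,20))[0],98,100,4); outline(im,c,CAR,[*onrail(-49,-19,0)[:2],RA],12,x0=x0,y0=y0,f=4); tl.append(im)
cv2.imwrite("pics/land.png",np.hstack(tl))
E
```

```text
t 7.84 tcp [536.3 109.4 118.8] F [-0.1 -0.4 -4.2] T [-0.102 -0.051 -0.016] gap 13.6 lift
t 9.18 tcp [ 477.5 -242.7  109.8] F [ 0.3  0.2 -2.1] T [-0.003 -0.02  -0.005] gap 13.8
t 9.97 tcp [ 477.8 -244.    52.4] F [ 0.6 -0.2 -2.7] T [-0.045 -0.013 -0.054] gap 14.1
True
t 10.73 tcp [ 477.1 -243.7   42.4] F [-0.  -0.7  6.5] T [ 0.054 -0.093 -0.021] gap 13.4 down
```

View pics/land.png

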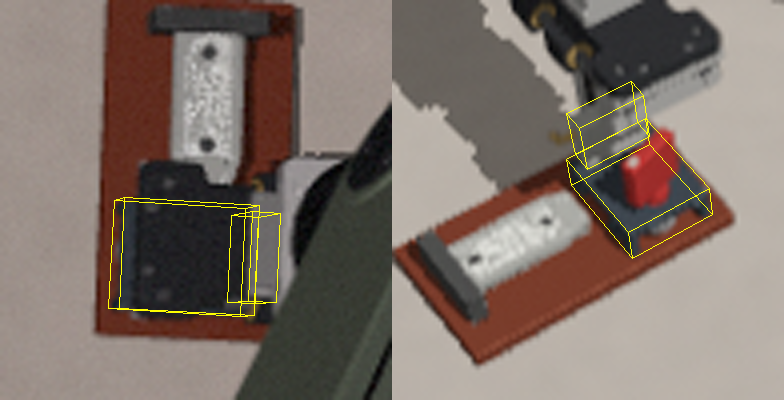

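Landing contact came at z 42.4 as predicted, and the outline matches the deck. Now I'll slide in stages, watching side force.

Run:
```python
from h import *
R2=Rt(RA,1); y=-19
ctrl.move_l(onrail(-49,y,42.4),R2,speed=10); st()
for x in (-38,-30,-22,-14,-6,2):
    hit=ctrl.move_l(onrail(x,y,42.4),R2,speed=25,max_force=12); o=st(x,hit)
    f=rz(-RA)@o["contact_force"]; p=rz(-RA)@(o["tcp_pos"]-RP); print("   rail frame p",p.round(1),"F",f.round(1))
    if hit: break
```

```text
t 11.25 tcp [ 477.1 -243.7   42.4] F [-1.1  1.   3.9] T [ 0.104  0.187 -0.011] gap 13.4
t 11.84 tcp [ 487.4 -244.3   42.5] F [-4.3  0.9  4.7] T [0.046 0.722 0.117] gap 13.5 -38 False
   rail frame p [-38.9 -19.1  42.5] F [-4.3  0.7  4.7]
t 12.31 tcp [ 495.6 -244.7   42.5] F [-3.5  0.6  4.5] T [0.052 0.596 0.054] gap 13.9 -30 False
   rail frame p [-30.6 -19.1  42.5] F [-3.6  0.5  4.5]
t 12.78 tcp [ 503.7 -245.1   42.5] F [-4.1  0.8  4.8] T [0.09  0.616 0.082] gap 13.5 -22 False
   rail frame p [-22.5 -19.1  42.5] F [-4.2  0.6  4.8]
t 13.24 tcp [ 511.8 -245.5   42.5] F [-2.5  0.2  5. ] T [0.04  0.659 0.074] gap 13.6 -14 False
   rail frame p [-14.4 -19.1  42.5] F [-2.5  0.1  5. ]
t 13.71 tcp [ 519.9 -245.9   42.5] F [-2.8 -0.2  4.9] T [0.056 0.544 0.082] gap 13.9 -6 False
   rail frame p [ -6.3 -19.1  42.5] F [-2.7 -0.3  4.9]
t 14.18 tcp [ 527.9 -246.2   42.5] F [-3.5  0.8  5.6] T [0.032 0.622 0.054] gap 13.2 2 False
   rail frame p [  1.8 -19.1  42.5] F [-3.5  0.7  5.6]
```

Run:
```python
from h import *
R2=Rt(RA,1); y=-19
for x,v,F in ((15,25,12),(30,25,12),(46,6,7)):
    hit=ctrl.move_l(onrail(x,y,42.4),R2,speed=v,max_force=F); o=st(x,hit)
    f=rz(-RA)@o["contact_force"]; p=rz(-RA)@(o["tcp_pos"]-RP); print("   rail frame p",p.round(1),"F",f.round(1))
    if hit: break
tl=[]
for c in ["top","scene"]:
    f=grab_frame(c); im,x0,y0=zoom(c,f,project(c,onrail(40,0,20))[0],98,100,4); outline(im,c,CAR,[*onrail(40,-19,0)[:2],RA],12,x0=x0,y0=y0,f=4); tl.append(im)
cv2.imwrite("pics/home.png",np.hstack(tl))
```

```text
t 14.84 tcp [ 540.7 -246.8   42.5] F [-3.8  0.2  5.5] T [0.047 0.749 0.044] gap 13.5 15 False
   rail frame p [ 14.5 -19.1  42.5] F [-3.8  0.1  5.5]
t 15.59 tcp [ 555.6 -247.6   42.5] F [-3.6  1.4  6.2] T [0.092 0.743 0.084] gap 13.5 30 False
   rail frame p [ 29.4 -19.1  42.5] F [-3.7  1.2  6.2]
t 17.45 tcp [ 565.9 -248.1   42.6] F [-1.   0.2  4.1] T [0.05  0.054 0.04 ] gap 13.8 46 True
   rail frame p [ 39.8 -19.1  42.6] F [-1.   0.1  4.1]
```

View pics/home.png

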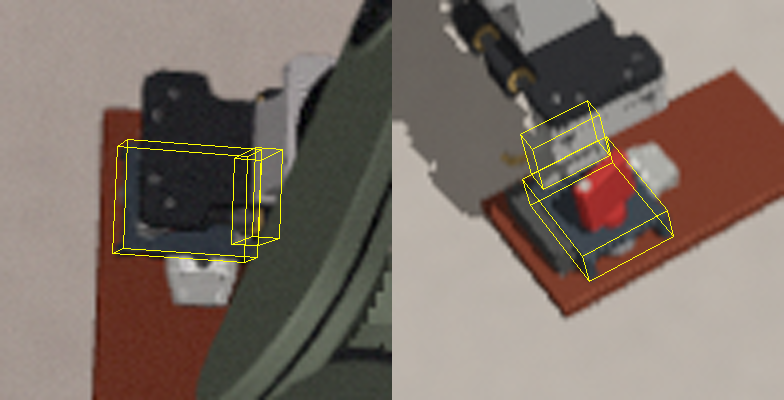

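Contact came at rail x = 39.8 (40 expected), and the deck outline meets the stop. I'll press gently once more to confirm, release, back off and look.

Run:
```python
from h import *
R2=Rt(RA,1)
hit=ctrl.move_l(onrail(42.5,-19,42.6),R2,speed=4,max_force=6); o=st(hit); print((rz(-RA)@(o["tcp_pos"]-RP)).round(2))
effector.move_gripper(26); o=st()
p=o["tcp_pos"]; ctrl.move_l([p[0],p[1],140],R2,speed=110); st()
ctrl.move_pose(onrail(-120,-20,170),R2); st()
tl=[]
for c in ["top","scene"]:
    f=grab_frame(c); im,x0,y0=zoom(c,f,project(c,onrail(40,0,20))[0],98,100,4)
    for s in silhouettes(c,"clamp_knob")[:4]:
        ys,xs=np.nonzero(s["mask"]); print(c,round(s["p"],2),len(xs),xs.mean(),ys.mean())
        cv2.drawContours(im,cv2.findContours(cv2.resize(s["mask"][y0:y0+100,x0:x0+98].astype(np.uint8),None,fx=4,fy=4,interpolation=0),0,2)[0],-1,(0,255,0),1)
    P=onrail(40,28,0); outline(im,c,[((-19,19),(-5,5),(32,66))],[P[0],P[1],RA+.38],12,x0=x0,y0=y0,f=4)
    outline(im,c,CAR[:1],[*onrail(40,-19,0)[:2],RA],12,(255,255,0),x0=x0,y0=y0,f=4); tl.append(im)
cv2.imwrite("pics/knob.png",np.hstack(tl))
for fl in (0,1): 
    for d in (.38,-.6,-1.6): print(fl,d,ctrl.solve_ik(onrail(40,28,60),Rt(RA+d,fl)).round(2))
```

```text
t 18.2 tcp [ 566.  -248.1   42.6] F [-0.7  0.3  3.2] T [ 0.019 -0.022  0.113] gap 13.7 True
[ 39.82 -19.09  42.57]
t 18.63 tcp [ 565.9 -248.    42.4] F [-0.1 -0.2 -0.5] T [ 0.08   0.02  -0.045] gap 26.2
t 19.67 tcp [ 565.2 -247.6  139. ] F [ 0.2 -0.3 -0.2] T [0.041 0.024 0.019] gap 26.0
t 20.36 tcp [ 406.9 -241.6  170. ] F [0.2 0.1 0.4] T [-0.002 -0.038 -0.002] gap 26.1
top 0.77 189 386.010582010582 166.8095238095238
top 0.71 147 206.0204081632653 283.5442176870748
scene 0.49 201 169.47761194029852 170.4278606965174
scene 0.43 163 353.12883435582825 220.59509202453987
0 0.38 [-0.48  0.42  1.59 -0.    1.13 -2.39]
0 -0.6 [-0.48  0.42  1.59 -0.    1.13 -1.41]
0 -1.6 [-0.48  0.42  1.59 -0.    1.13 -0.41]
1 0.38 [-0.48  0.42  1.59 -0.    1.13  0.76]
1 -0.6 [-0.48  0.42  1.59 -0.    1.13  1.74]
1 -1.6 [-0.48  0.42  1.59 -0.    1.13  2.74]
```

View pics/knob.png

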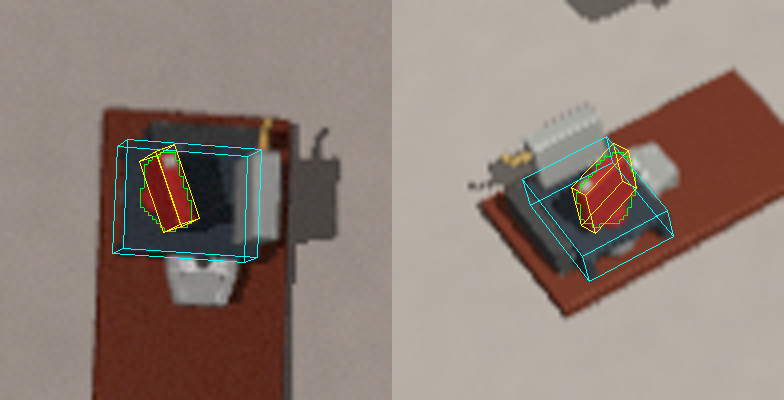

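The carriage is home and free-standing, and the wing outline matches at about 0.36 rad. Now to grip and turn it, using the flip-0 wrist so J6 has room.

```bash
cat >> h.py <<'E'
def tq(n=8):
    T=[];F=[];E=[]
    for _ in range(n):
        ctrl.hold(.02); o=monitor.observe(); T.append(o["torque"][2]);F.append(o["contact_force"]);E.append(o["joint_efforts"][5])
    return np.mean(T),np.std(T),np.mean(F,0),np.mean(E),o
E
python3 - <<'E'
from h import *
R=Rt(RA+.36,0); effector.move_gripper(32)
ctrl.move_pose(onrail(40,28,140),R); st()
print("b0",tq()[:4])
print(ctrl.move_l(onrail(40,28,48.5),R,speed=80,max_force=6)); st()
effector.move_gripper(4,squeeze=50); st()
t0=tq(); print("b1",t0[:4])
q=t0[4]["joint_positions"].copy()
for i in range(4):
    q[5]+=.1; ctrl.goto_joints(q); t=tq(); print(i,round(q[5],2),"T",t[0].round(3),t[1].round(3),"F",t[2].round(1),"e6",t[3].round(3),t[4]["time"])
    if abs(t[0]-t0[0])>.2: break
E
```

```text
t 23.65 tcp [ 568.3 -201.1  140.1] F [ 0.2  0.4 -0.9] T [ 0.053 -0.178 -0.029] gap 31.9
b0 (np.float64(0.018441111116648916), np.float64(0.030025757805525584), array([-0.11139944, -0.02641673, -0.3322096 ]), np.float64(0.0006924029605670512))
False
t 25.07 tcp [ 569.  -201.4   49.3] F [-0.1 -0.3  0.4] T [ 0.072 -0.128 -0.015] gap 32.1
t 25.55 tcp [ 568.5 -201.1   48.8] F [0.1 0.3 1.9] T [ 0.161 -0.026 -0.05 ] gap 9.5
b1 (np.float64(-0.05918058398939969), np.float64(0.03070545071925771), array([-0.77654626,  0.341121  ,  2.12806645]), np.float64(-0.041920486983144656))
0 -2.27 T -0.055 0.029 F [0.1 0.5 0.9] e6 -0.039 26.0667
1 -2.17 T -0.049 0.025 F [-0.   0.6  0.8] e6 -0.037 26.45
2 -2.07 T -0.027 0.026 F [0.4 0.2 0.6] e6 -0.037 26.8333
3 -1.97 T -0.052 0.027 F [0.5 0.6 0.8] e6 -0.037 27.2167
```

Run:
```python
from h import *
t=tq(); q=t[4]["joint_positions"].copy(); print(q[5]); q[5]=-1.97
for i in range(30):
    q[5]+=.05; ctrl.goto_joints(q); t=tq(10); print(round(q[5],2),"T",t[0].round(3),"F",t[2].round(1),"e6",t[3].round(3),round(t[4]["time"],1),t[4]["tcp_pos"].round(1))
    if abs(t[0])>.15 or abs(t[3])>.13 or np.linalg.norm(t[2][:2])>12 or q[5]>-0.6: break
```

```text
-1.9673731763085323
-1.92 T -0.043 F [0.4 0.8 0.9] e6 -0.049 27.8 [ 568.5 -201.1   48.8]
-1.87 T -0.043 F [0.5 0.7 0.7] e6 -0.042 28.2 [ 568.6 -201.1   48.8]
-1.82 T -0.035 F [1.2 1.2 0.4] e6 -0.03 28.6 [ 568.7 -201.    48.8]
-1.77 T -0.038 F [1.6 2.4 1. ] e6 -0.022 29.0 [ 568.7 -200.8   48.8]
-1.72 T -0.015 F [2.3 3.6 0.6] e6 -0.009 29.4 [ 568.7 -200.7   48.8]
-1.67 T 0.003 F [2.6 4.4 1.2] e6 -0.001 29.9 [ 568.7 -200.6   48.8]
-1.62 T 0.003 F [3.1 4.6 1.1] e6 0.011 30.3 [ 568.7 -200.4   48.8]
-1.57 T 0.056 F [2.6 4.8 1.3] e6 0.057 30.7 [ 568.7 -200.2   48.8]
-1.52 T 0.073 F [2.3 5.3 1.1] e6 0.078 31.1 [ 568.7 -200.1   48.8]
-1.47 T 0.09 F [2.6 5.6 1.6] e6 0.092 31.5 [ 568.7 -200.    48.8]
-1.42 T 0.094 F [2.5 5.7 1.4] e6 0.093 31.9 [ 568.8 -199.9   48.8]
-1.37 T 0.134 F [2.6 5.9 1.5] e6 0.14 32.4 [ 568.7 -199.8   48.8]
```

The clamp is biting (bite started near J6 -1.8, and the carriage was drawn about 1.2 mm sideways). Torque is climbing smoothly at about 0.5 N m/rad. I'll continue to about 0.3 N m.

Run:
```python
from h import *
q=monitor.observe()["joint_positions"].copy(); print(q[5]); q[5]=-1.37
for i in range(20):
    q[5]+=.04; ctrl.goto_joints(q); t=tq(14); print(round(q[5],2),"T",t[0].round(3),"F",t[2].round(1),"e6",t[3].round(3),round(t[4]["time"],1),t[4]["tcp_pos"].round(1),t[4]["joint_positions"][5].round(3))
    if max(t[0],t[3])>.285 or np.linalg.norm(t[2][:2])>15 or q[5]>-0.6: break
```

```text
-1.3708855372121518
-1.33 T 0.227 F [2.4 3.4 0.7] e6 0.221 32.8 [ 568.9 -199.6   48.8] -1.331
-1.29 T 0.219 F [2.5 4.4 1. ] e6 0.223 33.3 [ 568.8 -199.5   48.8] -1.291
-1.25 T 0.309 F [2.7 4.5 0.8] e6 0.314 33.8 [ 568.9 -199.5   48.9] -1.251
```

Run:
```python
from h import *
q=monitor.observe()["joint_positions"].copy(); q[5]=-1.25+.015
ctrl.goto_joints(q); t=tq(14); print("T",t[0].round(3),"e6",t[3].round(3),"F",t[2].round(1))
effector.move_gripper(24); o=st()
p=o["tcp_pos"]; ctrl.move_l([p[0],p[1],150],speed=110); st()
ctrl.move_pose(onrail(-120,-20,190),Rt(RA-.6,0)); st()
tl=[];P=onrail(40,29.2,0)
for c in ["top","scene"]:
    f=grab_frame(c); cv2.imwrite(f"pics/{c}_end.png",f[:,:,::-1]); im,x0,y0=zoom(c,f,project(c,onrail(40,0,20))[0],98,100,4)
    outline(im,c,[((-19,19),(-5,5),(32,66))],[P[0],P[1],RA+.36-1.19],12,x0=x0,y0=y0,f=4)
    outline(im,c,CAR[:1],[*onrail(40,-18,0)[:2],RA],12,(255,255,0),x0=x0,y0=y0,f=4); tl.append(im)
a=np.hstack(tl); b=cv2.resize(cv2.imread("pics/top_end.png")[110:270,90:290],None,fx=1.2,fy=1.2)
a=np.vstack([a,np.zeros((192,784,3),np.uint8)]); a[400:592,:240]=b
cv2.imwrite("pics/end.png",a)
```

```text
T 0.409 e6 0.415 F [2.7 4.  0.7]
t 34.74 tcp [ 568.5 -200.1   48.7] F [0.  1.8 0. ] T [-0.006 -0.121  0.037] gap 24.0
t 35.81 tcp [ 567.8 -199.7  149. ] F [ 0.7  0.1 -0.1] T [ 0.057 -0.102  0.022] gap 23.8
t 36.53 tcp [ 406.8 -241.3  189.8] F [0.5 0.8 0.4] T [-0.002 -0.146 -0.016] gap 23.8
```

View pics/end.png

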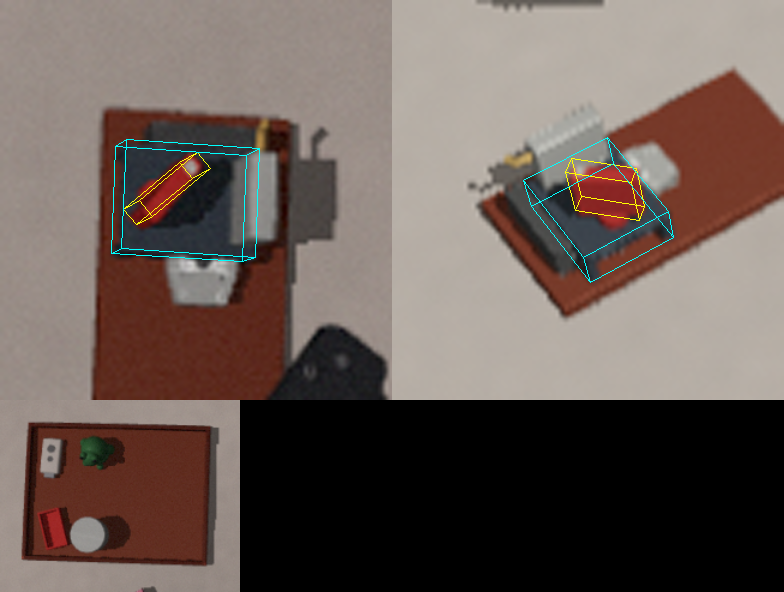

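```bash
python3 -c "
from rig import *
print(job.finish_job())"
```

```text
the job is handed in; nothing more can be done
None
```

The carriage is fully home against the stop and clamped, and I handed the job in about 36.5 s into the 72 s. My one doubt is that the clamp's last torque reading was slightly above the proper range.

- **Sliding on:** I took the dark carriage (not the pink look-alike) by its fin and slid it on hook first. It met the stop gently at 39.8 mm along the rail, where 40 was expected. A second light push stopped at the same place.
- **Clamping:** I turned the red knob about 1.2 rad clockwise. The clamp bit and drew the carriage about 1.5 mm sideways.
- **Torque:** The held reading was 0.31 N m, then 0.41 after a last small turn. That is just above the 0.25–0.4 range and below the 0.5 limit. I did not back it off, because the clamp eases a little on release. I couldn't measure the torque left after release, and I did not tug the carriage to test its hold.
- **Final pictures:** They show the carriage still against the stop, the knob turned, the gripper clear of everything, and the coin box, smart key, key cover and frog where they were.

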